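# Unsnap the cover of the microscope lamp box

## Task

The lamp in the microscope's supply box has to be changed. On the box whose cover has a ribbed flexible tab leaning outward beside a rigid rib, squeeze the tab inward against the rib to unhook it, keep squeezing while you lift the cover straight off, and set the cover down gently, upright on its own legs, in the middle of the black mat. Leave the sister box with the bridge handle, the oil bottle and the slide box as they are.

Things in the scene. Friction and masses are not known exactly. Their poses are not given: they have to be found in the camera images.
- cover: Loose grey plastic cover, about 0.2 kg. Origin: centre of the underside of its 130 (x) x 110 (y) x 5 mm plate; z up. Two end legs (4 x 88 mm plates at x = -52.5 and +52.5 mm) reach 38 mm below the origin; set down it stands on them. On the plate, parallel to x: a rigid rib 40 mm long, 6 mm thick, outer (-y) face at y = -10 mm, top 43 mm above the origin; and, on the +y side, the flexible tab.
- cover_grip (a point): Point to squeeze at, on the cover, 10 mm to +y of cover's origin and 30 mm above it, same axes: midway between rib and tab once the tab is fully pressed. Squeeze along y: one finger on the rib's outer (-y) face, one on the tab's outer (+y) face. Outer faces are 57 mm apart at the top at rest; 40 mm apart, parallel and upright, when fully pressed.
- tab (a joint): Flexible tab, 26 mm wide (x); at rest it leans out from y = +36 mm at the plate to +47 mm at its top, 43 mm above the cover's origin. Value in rad: 0 at rest (hooked), 0.22 pressed inward to its stop (about 9 N at the grip height); hook clear above 0.15. It springs back when let go.
- case: Fixed cream lamp box under the cover, 130 x 110 x 70 mm; origin at the centre of its underside, axes as the cover's. The cover's plate rests on its rim, the legs inside with 2.5 mm play. Lifted with the tab not pressed, the cover is caught after 2 mm by the tab's hook under a lip: squeeze first, then lift straight up by more than 40 mm.
- mat_top (a point): Centre of the upper face of the fixed black rubber mat, 220 (x) x 180 (y) mm, 4 mm thick, lying on the bench; this face is 4 mm above the bench.
- oil_bottle: Bystander: loose amber bottle with black cap, 40 mm across, 75 mm tall; origin at the centre of its underside.
- slide_box: Bystander: loose blue box of microscope slides, 87 x 87 x 33 mm; origin at the centre of its underside.
- other_box: Bystander: fixed sister box, 130 x 110 x 70 mm, its cover screwed down and carrying a bridge handle that reaches 113 mm above the bench; origin at the centre of its underside.
Things that resemble listed ones, but are neither listed nor needed, are in the scene too. What is shaped like the cover but blue, orange or pink is not meant.

How it is judged (in metres and radians):
On the way:
1. the cover is lifted at least 40 mm off the box with its tab squeezed in (height (world z) of cover above 0.11 m and value of joint tab above 0.1 rad), for 0.1 s.
At the end, for the whole second after the job is handed in: The cover stands upright on its legs on the mat (within 7 degrees), its centre within 60 mm of the mat's centre, at rest and let go, its tab sprung back (horizontal distance between cover and mat_top below 0.06 m and height (world z) of cover between 0.036 and 0.048 m and angle between cover's own z axis and vertical below 0.12 rad and linear speed of cover below 0.02 m/s and value of joint tab below 0.05 rad); the robot touches nothing.
It fails at once if the cover is dropped (falls free from more than about 25 mm) (linear speed of cover above 0.7 m/s and contact force between the fingers and cover below 0.1 N).
It fails at once if the oil bottle is moved by more than 30 mm or tipped over (distance of oil_bottle from where it was at the start of the episode above 0.03 m or angle between oil_bottle's own z axis and vertical above 0.5 rad).
It fails at once if the slide box is moved by more than 30 mm (distance of slide_box from where it was at the start of the episode above 0.03 m).
It also fails if it takes over 38 s, if anything falls off the work surface, if the arm or the gripper's body presses on something with over 40 N, if the wrist force passes 120 N, or if a joint passes its speed limit or range.

## Robot

A 6-joint arm with a two-finger parallel gripper is mounted at the origin on the work surface. World frame = base frame: x ahead of the robot, y to its left, z up, the work surface at z = 0. Lengths are in m, angles in degrees, forces in N, time in s.
With the tool pointing down it reaches from about 0.25 to 0.725 m from the base axis. Payload 9.7 kg.
Tool frame: the origin (TCP) lies midway between the tips of the shut fingers; the grasp point (between the pads) lies 19 mm behind it; y points along the fingers, x is the direction in which the jaws open and shut, and the axes are right-handed (so a half turn about y gives the same grasp; the last joint's range is limited). The gripper opens to 85 mm and grips with 20 to 120 N. Pads are 22 mm wide; open, the fingers measure 114 mm over their backs; the gripper's body (76 mm by 85 mm) begins 54 mm behind the grasp point. The pads swing forward as they close: fully open they stand 13 mm farther back than shut.
Start: joints at [-72.365, 4.979, 10.078, 95.1, 0, 90], TCP at [0.167, -0.524, 0.231] pointing down, gripper open.
Joint ranges: [-179.16, 179.16], [-48.56, 103.87], [-65.8, 70.77], [-126.05, 130.52], [-82.76, 87.17], [-180, 180]. Speed limits (degrees/s): [127.2, 127.2, 147.25, 180, 180, 180].

## Interface

Orientations are given as [roll, pitch, yaw] about the fixed x, y, z axes, in that order (R = Rz(yaw) Ry(pitch) Rx(roll)).
In Python, from workcell import get_obs, camera, job_done gives the robot as it stands.
- The arm moves only by the tool play_rows, never from a script. Its argument "moves" is a list of rows, each a list of 3 entries, a list of its own where there are three numbers: the turn, a rotation vector about the tool's x, y, z in degrees, then the shift along the tool's x, y, z in m, then the opening in per cent of the stroke, from 0 (shut) to 100 (fully open). A call has exactly 5 rows; each row is the pose to reach, as a shift and turn from the pose commanded when the call began, along the tool's axes at that moment; what a row does not reach only later rows make up. A row lasts 1/10 s, in which the tool goes at most 50 mm and 8.59 degrees, less where a joint would pass 70% of its speed; a pose out of reach is approached as far as the arm can. A call with a gripper value outside its range is refused whole. The fingers move at their own pace and stop on an object; "grip_force" is the grip in N (left out, the last holds). Time passes only in rows, so rows that repeat a pose let the fingers close, or fill a call up. It gives the time, the measured TCP pose, the force and the opening at its end, in the units of the state.
- get_obs(): the state, without advancing time (a new reading comes with each control period).
- camera(name): name is "scene" or "top" or "wrist"; returns a dict with "img" (480x640x3 uint8, red, green, blue), "fov_y" (degrees; the focal length in pixels is half the picture's height over the tangent of half this angle, whatever the lens; pixels are square), "cx", "cy" (the principal point, pixels), "world_from_camera" (4x4, takes a point from camera to world coordinates). Camera axes: x right, y up, looking along -z (the intrinsics and any distortion apply to the point x, -y, -z); pixel columns grow to the right and rows downward; lengths in m; the calibration is good to about 2 mm. The wrist camera is an equidistant fisheye: a pixel r from the principal point sees the ray r / f radians off the axis. A picture is of the moment at which its call begins. There is no depth.
- job_done(): hands the job in, once; it reports no verdict.
The state is a dict: "time": time; "q": joint angles; "qd": joint speeds; "joint_efforts": joint torques, N m; "ee_pos": TCP position; "tcp_rot": TCP orientation; "wrist_force": force on the tool from outside, world axes, zero at the start; "torque": the same for the moment, N m; "opening": finger opening in m.
Only numpy, scipy, OpenCV 4.12 (cv2) and the standard library are available. Lean on these libraries where they do the work, as an engineer would, in place of code of your own. Each camera call takes 0.05 s, during which the arm holds its last target.

## Working session

There is one attempt and no reset: what is moved stays moved. The work goes in short steps, Python scripts to look and compute and a tool call to move; the robot and the scene stay as the last step left them, time stands still between calls to the robot, and variables do not carry over. Pictures are saved under pics/ and viewed, and the job is handed in when it is done.

Besides the shell and the picture viewer there is one more tool, called after "Call:" as name(argument=value, ...) on one line, values as JSON. play_rows: Moves the arm, as the interface text tells. Its arguments: {"type":"object","properties":{"moves":{"type":"array"},"grip_force":{"type":"number"}},"required":["moves"]}

```bash
mkdir -p pics; ls
cat > h.py <<'E'
import numpy as np, cv2
from workcell import get_obs, camera, job_done
def save(c,name): cv2.imwrite('pics/'+name,cv2.cvtColor(c['img'],cv2.COLOR_RGB2BGR))
E
python3 - <<'E'
from h import *
import pickle
d={}
for n in ['scene','top','wrist']:
    c=camera(n); d[n]=c; save(c,n+'0.png'); print(n,c['fov_y'],c['cx'],c['cy'],np.round(c['world_from_camera'],4).tolist(),[k for k in c])
pickle.dump(d,open('c0.pkl','wb'))
o=get_obs(); print(o)
E
```

```text
pics
scene 53.58714255502029 321.7107440831156 245.43062785283345 [[-0.5105, -0.6275, 0.5879, 1.1709], [0.8599, -0.3783, 0.3429, 0.4339], [0.0072, 0.6806, 0.7327, 0.9023], [0.0, 0.0, 0.0, 1.0]] ['img', 'fov_y', 'cx', 'cy', 'world_from_camera']
top 52.245480681541615 324.56816996892377 234.07894263605493 [[0.0145, 0.9956, -0.0931, 0.4608], [-0.9994, 0.0116, -0.0314, 0.0496], [-0.0301, 0.0935, 0.9952, 1.0963], [0.0, 0.0, 0.0, 1.0]] ['img', 'fov_y', 'cx', 'cy', 'world_from_camera']
wrist 65.70646984690485 320.71979717444066 241.0138690439309 [[0.3024, 0.918, 0.2567, 0.2317], [-0.9532, 0.2915, 0.0805, -0.5023], [-0.001, -0.269, 0.9631, 0.373], [0.0, 0.0, 0.0, 1.0]] ['img', 'fov_y', 'cx', 'cy', 'world_from_camera']
{'time': 0.15, 'q': array([-7.23639700e+01,  5.00246420e+00,  1.00439572e+01,  9.50995226e+01,
        8.71745216e-04,  9.00014439e+01]), 'qd': array([-0.01506072, -0.0725073 ,  0.11892805,  0.06951765, -0.02922074,
       -0.01391962]), 'joint_efforts': array([-2.21171598e-03, -5.20761323e+01,  4.65044188e+01,  1.38635063e-02,
       -2.93451774e-05, -1.02106526e-05]), 'ee_pos': array([ 0.16658204, -0.52397532,  0.23075105]), 'tcp_rot': array([-8.99991297e+01,  5.80295759e-02, -7.23654139e+01]), 'wrist_force': array([ 0.27015571, -0.58694031,  0.14981268]), 'torque': array([-0.03663168,  0.00410504, -0.037318  ]), 'opening': 0.08548636038459148}
```

View pics/scene0.png

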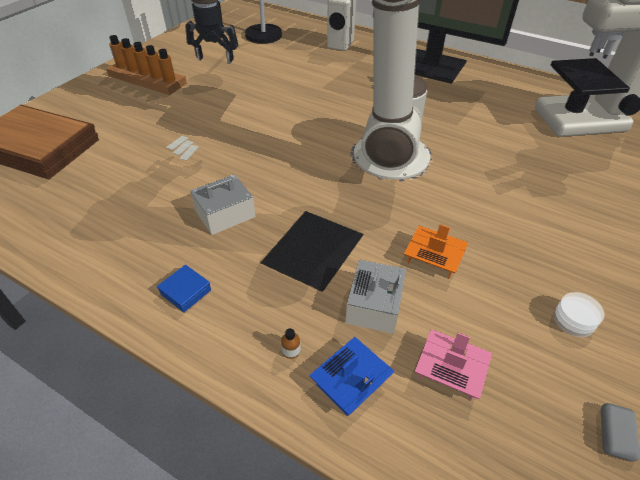

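View pics/top0.png

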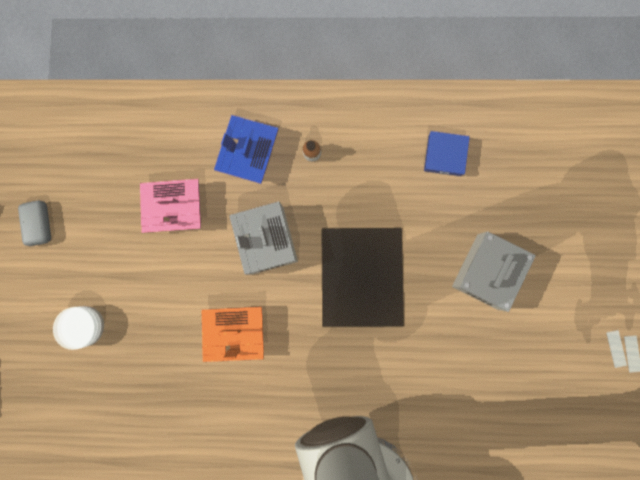

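View pics/wrist0.png

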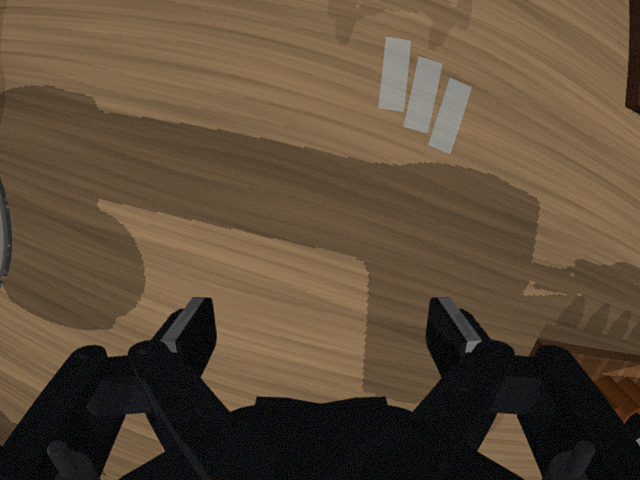

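Run:
```python
import cv2
t=cv2.imread('pics/top0.png')[195:280,220:305]; s=cv2.imread('pics/scene0.png')[255:340,340:415]
t=cv2.resize(t,(400,400),interpolation=cv2.INTER_CUBIC); s=cv2.resize(s,(353,400),interpolation=cv2.INTER_CUBIC)
cv2.imwrite('pics/crop.png',cv2.hconcat([t,s]))
```

```text
(no output)
```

View pics/crop.png

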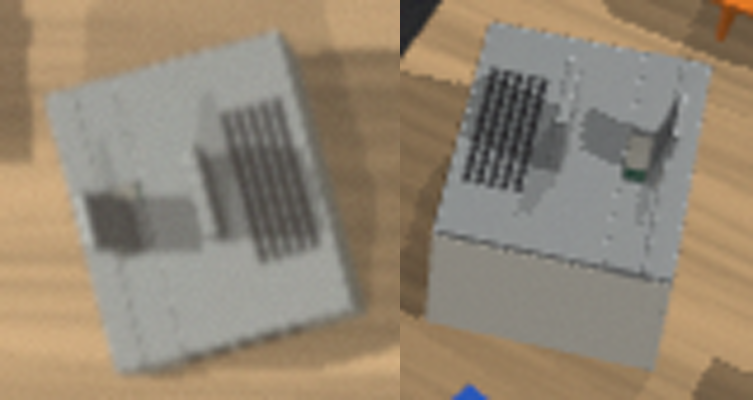

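```bash
cat >> h.py <<'E'
def proj(c,P):
    P=np.atleast_2d(P); T=np.linalg.inv(c['world_from_camera']); p=P@T[:3,:3].T+T[:3,3]
    f=240/np.tan(np.radians(c['fov_y']/2)); v=np.c_[p[:,0],-p[:,1],-p[:,2]]
    return np.c_[c['cx']+f*v[:,0]/v[:,2],c['cy']+f*v[:,1]/v[:,2]]
def unproj(c,uv,z):
    uv=np.atleast_2d(uv); f=240/np.tan(np.radians(c['fov_y']/2)); W=c['world_from_camera']
    d=np.c_[(uv[:,0]-c['cx'])/f,-(uv[:,1]-c['cy'])/f,-np.ones(len(uv))]@W[:3,:3].T
    o=W[:3,3]; return o+d*((z-o[2])/d[:,2])[:,None]
E
python3 - <<'E'
from h import *
import pickle
from scipy.optimize import least_squares
d=pickle.load(open('c0.pkl','rb'))
s=.2125
tc=np.array([[48,95],[278,32],[355,312],[120,372]])*s-.4+[220,195]
sc=(np.array([[490,22],[712,65],[672,282],[437,233]])-[400,0])*s-.4+[340,255]
print(unproj(d['top'],tc,.075).round(4).tolist());print(unproj(d['scene'],sc,.075).round(4).tolist())
# model order top: TL(+x,+y),TR(+x,-y),BR(-x,-y),BL(-x,+y)
m=np.array([[65,55],[65,-55],[-65,-55],[-65,55]])/1000
def W(p,m,z): c,s_=np.cos(p[2]),np.sin(p[2]); return np.c_[m@np.array([[c,s_],[-s_,c]])+p[:2],np.full(len(m),z)]
ms=m[[2,3,0,1]]  # placeholder, tested below
for name,c,px in [('top',d['top'],tc),('scene',d['scene'],sc)]:
  best=None
  for k in range(4):
    mm=np.roll(m,k,axis=0)
    r=least_squares(lambda p:(proj(c,W(p,mm,.075))-px).ravel(),[.43,.2,.25])
    if best is None or r.cost<best[0]: best=(r.cost,k,r.x.round(4),np.degrees(r.x[2]),r.fun.round(1))
  print(name,best)
# mat via threshold
for n in ['top','scene']:
    g=d[n]['img'].max(2); mask=(g<45).astype(np.uint8)
    if n=='top': mask[:, :310]=0; mask[:,420:]=0; mask[:215]=0; mask[340:]=0
    else: mask[:205]=0; mask[300:]=0; mask[:,:250]=0; mask[:,370:]=0
    c=max(cv2.findContours(mask,0,2)[0],key=cv2.contourArea); a=cv2.approxPolyDP(c,6,True)[:,0]
    u=unproj(d[n],a.astype(float),.004); print(n,a.tolist(),u.round(4).tolist(),u.mean(0))
E
```

```text
[[0.595, 0.2831, 0.075], [0.6247, 0.18, 0.075], [0.4993, 0.1427, 0.075], [0.4713, 0.2469, 0.075]]
[[0.5004, 0.1424, 0.075], [0.4695, 0.2474, 0.075], [0.5951, 0.2835, 0.075], [0.6256, 0.1809, 0.075]]
top (np.float64(0.9656651926623787), 0, array([0.5476, 0.2132, 0.2804]), np.float64(16.068009061610258), array([-0.4,  0.1,  0.8, -0.3,  0.2, -0.5, -0.6,  0.7]))
scene (np.float64(0.5621679005147291), 0, array([ 0.5477,  0.2135, -2.8533]), np.float64(-163.48029692413337), array([-0.1,  0.1,  0.1,  0.1,  0.7, -0. , -0.7, -0.3]))
top [[380, 287]] [[0.4468, -0.0404, 0.004]] [ 0.44682413 -0.04035064  0.004     ]
scene [[305, 212], [262, 262], [322, 290], [362, 234]] [[0.3656, -0.0903, 0.004], [0.5755, -0.0854, 0.004], [0.5738, 0.0878, 0.004], [0.3597, 0.0836, 0.004]] [ 0.46867759 -0.00107868  0.004     ]
```

Call:
play_rows(moves=[[[0,0,0],[-0.032,-0.01,0.031],100],[[0,0,0],[-0.064,-0.02,0.063],100],[[0,0,0],[-0.096,-0.03,0.094],100],[[0,0,0],[-0.128,-0.03,0.126],100],[[0,0,0],[-0.16,-0.03,0.157],100]])

```text
time: 0.65
ee_pos: [0.2682, -0.3226, 0.2614]
tcp_rot: [-90.0, -0.0, -72.4]
wrist_force: [1.4, 0.0, 0.4]
opening: 0.0854
```

Run:
```python
from h import *
o=get_obs();print(o['time'],o['q'].round(2),o['ee_pos'].round(4),o['tcp_rot'].round(2))
import pickle
d=pickle.load(open('c0.pkl','rb'))
print(unproj(d['top'],np.array([[321.5,228.],[402,228],[404,326],[322,326]]),.004).round(4).tolist())
```

```text
0.65 [-50.26 -11.93  -2.6   99.29   0.   112.13] [ 0.2682 -0.3226  0.2614] [-8.998e+01 -3.000e-02 -7.239e+01]
[[0.5766, 0.0911, 0.004], [0.5787, -0.0888, 0.004], [0.3626, -0.0932, 0.004], [0.3594, 0.0868, 0.004]]
```

Call:
play_rows(moves=[[[0,-8.5,0],[-0.032,0,0.031],100],[[0,-17,0],[-0.064,0,0.063],100],[[0,-25.5,0],[-0.096,0,0.094],100],[[0,-34,0],[-0.128,0,0.126],100],[[0,-42.5,0],[-0.16,0,0.157],100]])

```text
time: 1.15
ee_pos: [0.3693, -0.1223, 0.2613]
tcp_rot: [-90.0, -0.0, -29.5]
wrist_force: [1.8, -0.6, 0.5]
opening: 0.0856
```

```bash
cat >> h.py <<'E'
from scipy.spatial.transform import Rotation as Ro
C=np.array([.5476,.2133]); YAW=16.3
def cov(x,y,z): c,s=np.cos(np.radians(YAW)),np.sin(np.radians(YAW)); return np.array([C[0]+c*x-s*y,C[1]+s*x+c*y,z])
def delta(P,yaw):
    o=get_obs(); R=Ro.from_euler('xyz',o['tcp_rot'],degrees=True)
    T=Ro.from_euler('xyz',[-90,0,yaw],degrees=True)
    print(o['time'],'q',o['q'].round(1),'pos',o['ee_pos'].round(4),o['tcp_rot'].round(2)); print('shift',R.inv().apply(P-o['ee_pos']).round(4),'turn',(R.inv()*T).as_rotvec(degrees=True).round(2))
E
python3 - <<'E'
from h import *
delta(cov(0,10.5e-3,.25),YAW+90)
E
```

```text
1.15 q [-18.3 -16.   -5.8 100.1  -0.  101.2] pos [ 0.3693 -0.1223  0.2613] [-9.000e+01 -3.000e-02 -2.952e+01]
shift [-0.0177  0.0113  0.3872] turn [ 3.0000e-02 -1.3582e+02  2.0000e-02]
```

Call:
play_rows(moves=[[[0,-8.5,0],[-0.002,0,0.045],100],[[0,-17,0],[-0.004,0,0.09],100],[[0,-25.5,0],[-0.006,0,0.135],100],[[0,-34,0],[-0.008,0,0.18],100],[[0,-42.5,0],[-0.01,0,0.225],100]])

```text
time: 1.65
ee_pos: [0.4727, 0.078, 0.2612]
tcp_rot: [-90.0, -0.0, 13.0]
wrist_force: [0.1, -0.5, 0.4]
opening: 0.0853
```

Run:
```python
from h import *
delta(cov(0,10.5e-3,.25),YAW+90)
```

```text
1.65 q [ 9.4 -3.9  4.4 98.4 -0.  86.4] pos [0.4727 0.078  0.2612] [-90.01  -0.    13.01]
shift [0.1028 0.0112 0.1254] turn [ 1.000e-02 -9.329e+01 -0.000e+00]
```

Call:
play_rows(moves=[[[0,-8.5,0],[0.02,0,0.025],100],[[0,-17,0],[0.041,0,0.05],100],[[0,-25.5,0],[0.062,0,0.075],100],[[0,-34,0],[0.082,0,0.1],100],[[0,-42.5,0],[0.103,0.01,0.125],100]])

```text
time: 2.15
ee_pos: [0.5461, 0.222, 0.252]
tcp_rot: [-90.0, -0.1, 55.5]
wrist_force: [0.6, 0.4, -0.6]
opening: 0.0855
```

Call:
play_rows(moves=[[[0,-8.5,0],[0,0,0],100],[[0,-17,0],[0,0,0],100],[[0,-25.5,0],[0,0,0],100],[[0,-34,0],[0,0,0],100],[[0,-42.5,0],[0,0,0],100]])

```text
time: 2.65
ee_pos: [0.5454, 0.2206, 0.2509]
tcp_rot: [-90.0, 0.0, 98.0]
wrist_force: [0.2, 0.1, 0.1]
opening: 0.0852
```

Call:
play_rows(moves=[[[0,-8.3,0],[0,0,0],100],[[0,-8.3,0],[0,0,0],100],[[0,-8.3,0],[0,0,0],100],[[0,-8.3,0],[0,0,0],100],[[0,-8.3,0],[0,0,0],100]])

```text
time: 3.15
ee_pos: [0.5454, 0.2205, 0.2512]
tcp_rot: [-90.0, -0.0, 105.8]
wrist_force: [-0.1, -0.3, -0.1]
opening: 0.0853
```

Run:
```python
from h import *
import pickle
delta(cov(0,10.5e-3,.16),YAW+90)
c=camera('wrist'); save(c,'w1.png'); pickle.dump(c,open('w1.pkl','wb'))
save(camera('top'),'t1.png')
```

```text
3.15 q [22.  10.9 18.9 98.   0.   6.2] pos [0.5454 0.2205 0.2512] [-89.99  -0.   105.82]
shift [ 0.0029  0.0912 -0.    ] turn [-0.01 -0.48  0.  ]
```

View pics/w1.png

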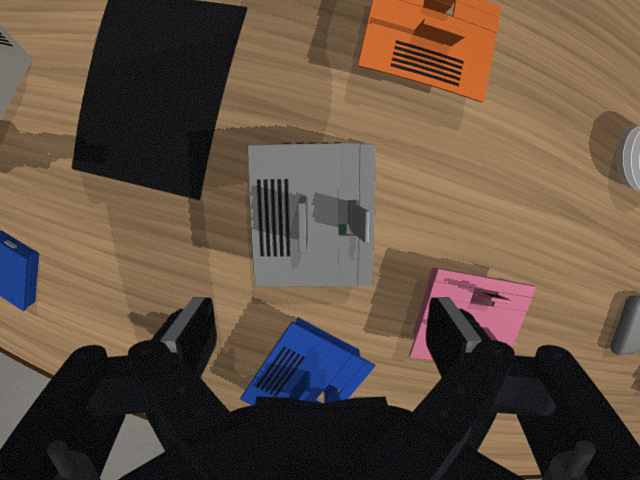

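The wrist view shows the grey cover at (312,215), with its rib at (303,223) and its outward-leaning tab at (360,222). The vents are on the rib side. The blue (310,360), pink (480,310) and orange (430,50) lookalikes are ruled out by colour, and the sister box at top (495,270) has a bridge handle. I'll check the pose by projecting the model into this picture.

```bash
cat >> h.py <<'E'
def projf(c,P):
    P=np.atleast_2d(P); T=np.linalg.inv(c['world_from_camera']); p=P@T[:3,:3].T+T[:3,3]
    f=240/np.tan(np.radians(c['fov_y']/2)); v=np.c_[p[:,0],-p[:,1],-p[:,2]]
    r=np.hypot(v[:,0],v[:,1]); th=np.arctan2(r,v[:,2]); return np.c_[c['cx']+f*th*v[:,0]/r,c['cy']+f*th*v[:,1]/r]
E
python3 - <<'E'
from h import *
import pickle
c=pickle.load(open('w1.pkl','rb'))
big=cv2.resize(cv2.cvtColor(c['img'],cv2.COLOR_RGB2BGR)[130:300,230:400],None,fx=3.5,fy=3.5,interpolation=cv2.INTER_CUBIC)
def dr(L,col):
    p=((projf(c,np.array([cov(*(np.array(q)/1000)) for q in L]))-[230,130]+.5)*3.5).astype(int)
    cv2.polylines(big,[p],True,col,1)
dr([(65,55,75),(65,-55,75),(-65,-55,75),(-65,55,75)],(0,0,255))
dr([(20,-10,113),(20,-4,113),(-20,-4,113),(-20,-10,113)],(0,255,0))
dr([(13,47,113),(-13,47,113),(-13,36,75),(13,36,75)],(255,0,255))
cv2.imwrite('pics/w1b.png',big)
E
```

```text
(no output)
```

View pics/w1b.png

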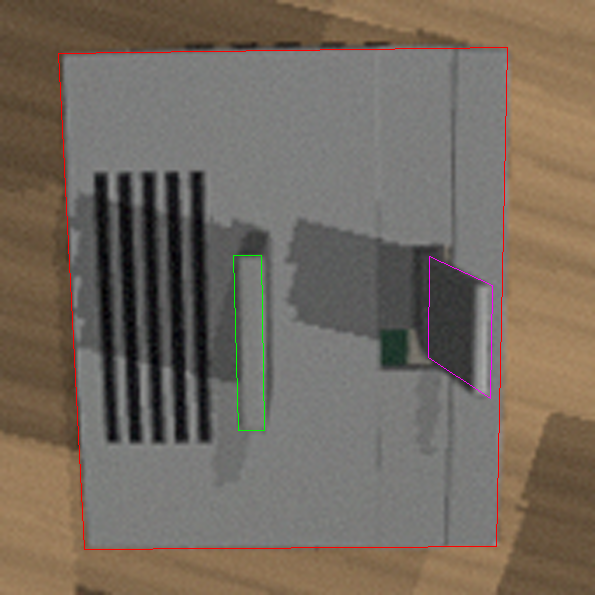

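The overlay matches the cover to under a millimetre, so I'm descending.

Call:
play_rows(moves=[[[0,-0.5,0],[0.003,0.03,0],100],[[0,-0.5,0],[0.003,0.06,0],100],[[0,-0.5,0],[0.003,0.09,0],100],[[0,-0.5,0],[0.003,0.11,0],100],[[0,-0.5,0],[0.003,0.12,0],100]])

```text
time: 3.75
ee_pos: [0.5438, 0.2231, 0.1292]
tcp_rot: [-89.8, 0.0, 106.4]
wrist_force: [-0.8, 0.6, -0.3]
opening: 0.0851
```

Call:
play_rows(moves=[[[0,0,0],[0,0.015,0],100],[[0,0,0],[0,0.03,0],100],[[0,0,0],[0,0.043,0],100],[[0,0,0],[0,0.051,0],100],[[0,0,0],[0,0.051,0],100]])

```text
time: 4.25
ee_pos: [0.5441, 0.2232, 0.079]
tcp_rot: [-89.9, 0.0, 106.4]
wrist_force: [-0.4, -0.8, 0.4]
opening: 0.0855
```

Run:
```python
from h import *
delta(cov(0,10e-3,.080),YAW+90)
c=camera('wrist'); save(c,'w2.png')
```

```text
4.25 q [22.3 10.  -1.2 78.9 -0.   5.9] pos [0.5441 0.2232 0.079 ] [-8.9900e+01  1.0000e-02  1.0643e+02]
shift [-0.0005 -0.001  -0.0005] turn [-0.1   0.13 -0.01]
```

View pics/w2.png

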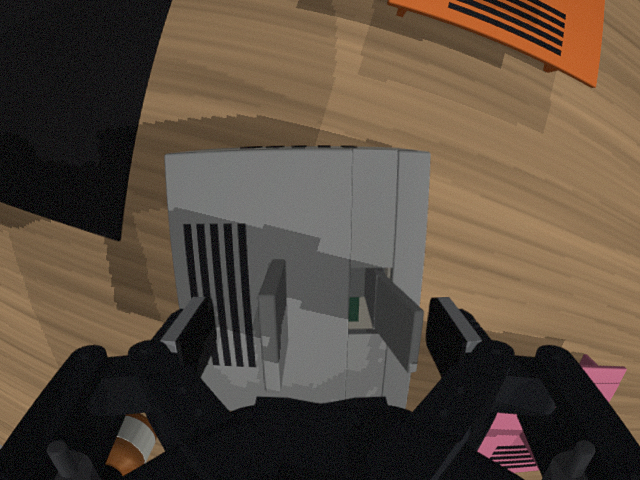

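The fingers straddle the rib (270,330) and the tab (400,320), so I'm squeezing.

Call:
play_rows(grip_force=40, moves=[[[0,0,0],[0,0,0],65],[[0,0,0],[0,0,0],55],[[0,0,0],[0,0,0],45],[[0,0,0],[0,0,0],40],[[0,0,0],[0,0,0],35]])

```text
time: 4.8
ee_pos: [0.546, 0.2228, 0.0825]
tcp_rot: [-90.2, 0.1, 106.4]
wrist_force: [1.6, -4.9, 10.2]
opening: 0.0381
```

Call:
play_rows(moves=[[[0,0,0],[0,0,0],30],[[0,0,0],[0,0,0],30],[[0,0,0],[0,0,0],30],[[0,0,0],[0,0,0],30],[[0,0,0],[0,0,0],30]])

```text
time: 5.3
ee_pos: [0.546, 0.2229, 0.0825]
tcp_rot: [-90.2, 0.1, 106.4]
wrist_force: [0.5, -5.2, 10.3]
opening: 0.0383
```

Run:
```python
from h import *
print(get_obs()['opening'],get_obs()['wrist_force'],get_obs()['torque'])
delta(cov(0,10e-3,.080),YAW+90)
c=camera('wrist'); save(c,'w3.png')
```

```text
0.03829686296872394 [ 0.50014605 -5.17882524 10.30189964] [-0.93654885 -0.03991639  0.01016078]
5.3 q [22.3  9.8 -1.  79.  -0.1  5.9] pos [0.546  0.2229 0.0825] [-9.0210e+01  9.0000e-02  1.0639e+02]
shift [0.0004 0.0025 0.0011] turn [ 0.21  0.09 -0.09]
```

View pics/w3.png

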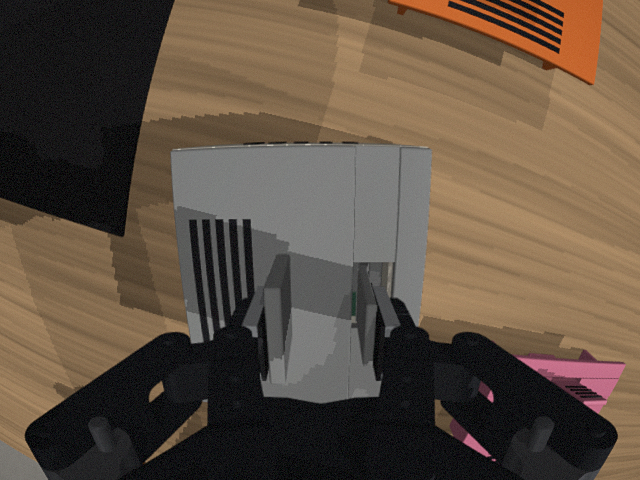

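The tab is pressed upright and parallel to the rib, with the opening at 38 mm. Lifting slowly.

Call:
play_rows(moves=[[[0,0,0],[0,-0.005,0],30],[[0,0,0],[0,-0.01,0],30],[[0,0,0],[0,-0.015,0],30],[[0,0,0],[0,-0.02,0],30],[[0,0,0],[0,-0.025,0],30]])

```text
time: 5.85
ee_pos: [0.5446, 0.2236, 0.1056]
tcp_rot: [-90.0, -0.0, 106.4]
wrist_force: [-0.5, -0.1, -1.7]
opening: 0.0379
```

Run:
```python
from h import *
o=get_obs();print(o['opening'],o['wrist_force'],o['ee_pos'],o['tcp_rot'])
save(camera('wrist'),'w4.png');save(camera('scene'),'s4.png')
a=cv2.imread('pics/s4.png')[180:360,300:480]; a=cv2.resize(a,(400,400)); b=cv2.resize(cv2.imread('pics/w4.png'),(400,300))
cv2.imwrite('pics/c4.png',cv2.hconcat([a,cv2.copyMakeBorder(b,0,100,0,0,0)]))
```

```text
0.03794936624164939 [-0.52613583 -0.1106229  -1.72224345] [0.54455739 0.22356634 0.10560669] [-8.99891053e+01 -1.19171664e-02  1.06442948e+02]
```

View pics/c4.png

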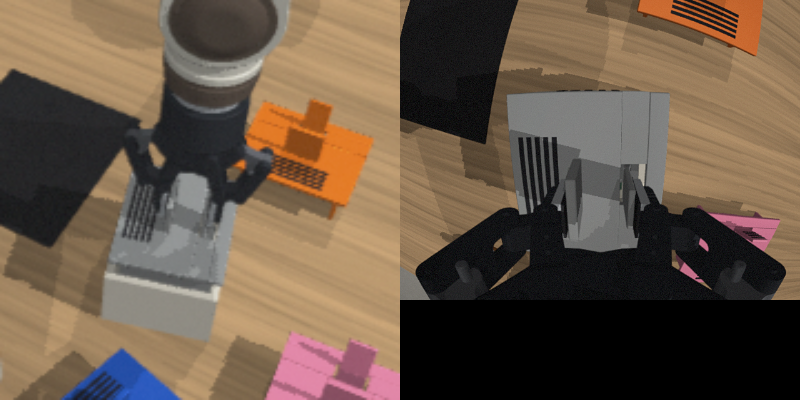

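The cover is coming up level, and the wrist reads -1.7 N, about its weight. Lifting on.

Call:
play_rows(moves=[[[0,0,0],[0,-0.01,0],30],[[0,0,0],[0,-0.025,0],30],[[0,0,0],[0,-0.04,0],30],[[0,0,0],[0,-0.055,0],30],[[0,0,0],[0,-0.065,0],30]])

```text
time: 6.45
ee_pos: [0.5451, 0.2236, 0.1727]
tcp_rot: [-90.1, -0.0, 106.4]
wrist_force: [0.1, 0.7, -1.8]
opening: 0.0381
```

Run:
```python
from h import *
import pickle
o=get_obs();print(o['opening'],o['wrist_force'])
c=camera('wrist');save(c,'w5.png');pickle.dump(c,open('w5.pkl','wb'))
delta(np.array([.469,-.001,.17]),106.3)
```

```text
0.03809962634775127 [ 0.09759796  0.73380154 -1.77157325]
6.5 q [22.3  9.4  8.6 89.  -0.   5.9] pos [0.5454 0.2237 0.1739] [-9.0210e+01 -2.0000e-02  1.0643e+02]
shift [-0.1939  0.0033  0.1369] turn [0.21 0.13 0.02]
```

View pics/w5.png

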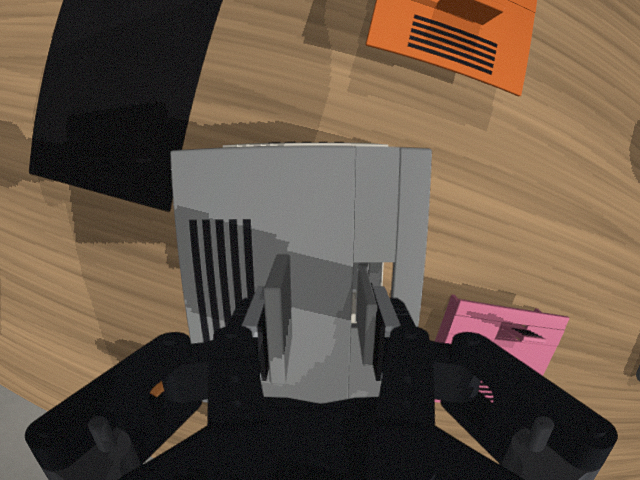

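Same picture as when gripped, so the cover hasn't slipped. Carrying it to the mat.

Call:
play_rows(moves=[[[0,0,0],[-0.008,0,0.006],30],[[0,0,0],[-0.026,0,0.019],30],[[0,0,0],[-0.048,0,0.036],30],[[0,0,0],[-0.072,0,0.054],30],[[0,0,0],[-0.096,0,0.071],30]])

```text
time: 7.0
ee_pos: [0.5024, 0.1098, 0.1693]
tcp_rot: [-89.9, 0.0, 106.5]
wrist_force: [0.6, -0.5, -2.1]
opening: 0.0379
```

Call:
play_rows(moves=[[[0,0,0],[-0.024,0,0.018],30],[[0,0,0],[-0.048,0,0.036],30],[[0,0,0],[-0.068,0,0.051],30],[[0,0,0],[-0.081,0,0.061],30],[[0,0,0],[-0.088,0,0.066],30]])

```text
time: 7.5
ee_pos: [0.4642, 0.0067, 0.1697]
tcp_rot: [-89.9, -0.0, 106.4]
wrist_force: [0.2, -0.0, -1.7]
opening: 0.0378
```

Call:
play_rows(moves=[[[0,0,0],[0,0.01,0],30],[[0,0,0],[0,0.025,0],30],[[0,0,0],[0,0.045,0],30],[[0,0,0],[0,0.06,0],30],[[0,0,0],[0,0.07,0],30]])

```text
time: 8.0
ee_pos: [0.4645, 0.0087, 0.0979]
tcp_rot: [-89.9, -0.0, 106.5]
wrist_force: [0.1, 0.1, -1.3]
opening: 0.0377
```

Run:
```python
from h import *
o=get_obs();print(o['opening'],o['wrist_force'])
delta(np.array([.4662,.0086,.0545]),106.3)
save(camera('scene'),'s6.png');save(camera('wrist'),'w6.png')
a=cv2.imread('pics/s6.png')[150:320,230:400]; a=cv2.resize(a,(400,400)); b=cv2.resize(cv2.imread('pics/w6.png'),(400,300))
cv2.imwrite('pics/c6.png',cv2.hconcat([a,cv2.copyMakeBorder(b,0,100,0,0,0)]))
```

```text
0.037742084351685676 [ 0.14300031  0.05572411 -1.25186681]
8.0 q [  1.1  -7.1 -16.6  80.7   0.  -15.4] pos [0.4645 0.0087 0.0979] [-8.9860e+01 -5.0000e-02  1.0649e+02]
shift [-0.0007  0.0434 -0.0017] turn [-0.14  0.19  0.05]
```

View pics/c6.png

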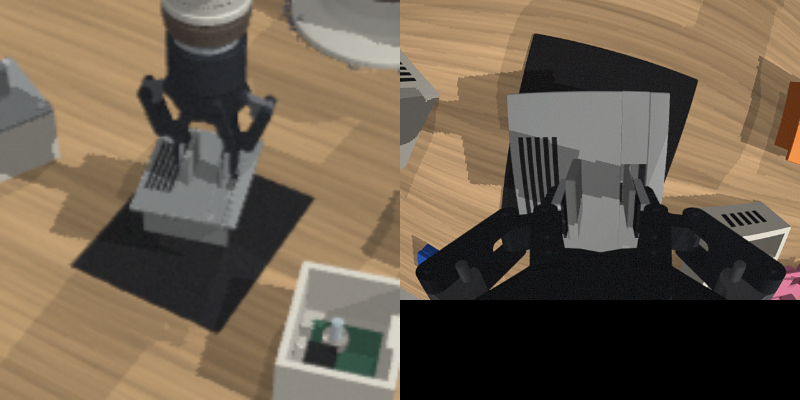

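The cover is above the middle of the mat, and the open lamp box is visible. Lowering in small steps.

Call:
play_rows(moves=[[[0,0,0],[0,0.01,0],30],[[0,0,0],[0,0.02,0],30],[[0,0,0],[0,0.028,0],30],[[0,0,0],[0,0.034,0],30],[[0,0,0],[0,0.037,0],30]])

```text
time: 8.6
ee_pos: [0.465, 0.0081, 0.0626]
tcp_rot: [-90.0, -0.0, 106.4]
wrist_force: [0.2, 0.3, -2.0]
opening: 0.038
```

Call:
play_rows(moves=[[[0,0,0],[0,0.001,0],30],[[0,0,0],[0,0.002,0],30],[[0,0,0],[0,0.003,0],30],[[0,0,0],[0,0.003,0],30],[[0,0,0],[0,0.003,0],30]])

```text
time: 9.1
ee_pos: [0.4654, 0.0082, 0.0605]
tcp_rot: [-90.0, 0.0, 106.4]
wrist_force: [0.3, -0.3, -1.7]
opening: 0.0375
```

Call:
play_rows(moves=[[[0,0,0],[0,0.001,0],30],[[0,0,0],[0,0.002,0],30],[[0,0,0],[0,0.003,0],30],[[0,0,0],[0,0.003,0],30],[[0,0,0],[0,0.003,0],30]])

```text
time: 9.6
ee_pos: [0.4653, 0.0082, 0.0573]
tcp_rot: [-90.0, -0.0, 106.4]
wrist_force: [0.8, -0.5, -1.8]
opening: 0.0378
```

Call:
play_rows(moves=[[[0,0,0],[0,0.001,0],30],[[0,0,0],[0,0.002,0],30],[[0,0,0],[0,0.002,0],30],[[0,0,0],[0,0.002,0],30],[[0,0,0],[0,0.002,0],30]])

```text
time: 10.1
ee_pos: [0.4653, 0.0082, 0.0553]
tcp_rot: [-90.0, -0.0, 106.4]
wrist_force: [-0.5, 0.6, -1.6]
opening: 0.0381
```

Call:
play_rows(moves=[[[0,0,0],[0,0.001,0],30],[[0,0,0],[0,0.002,0],30],[[0,0,0],[0,0.002,0],30],[[0,0,0],[0,0.002,0],30],[[0,0,0],[0,0.002,0],30]])

```text
time: 10.6
ee_pos: [0.4654, 0.0081, 0.0545]
tcp_rot: [-90.0, 0.0, 106.4]
wrist_force: [-4.2, 0.5, 9.6]
opening: 0.0376
```

The cover has touched down at the predicted height (+9.6 N). I'll ease off the press and open gradually so the tab relaxes against the fingers.

Call:
play_rows(grip_force=20, moves=[[[0,0,0],[0,-0.001,0],40],[[0,0,0],[0,-0.001,0],46],[[0,0,0],[0,-0.001,0],50],[[0,0,0],[0,-0.001,0],54],[[0,0,0],[0,-0.001,0],58]])

```text
time: 11.1
ee_pos: [0.4652, 0.0082, 0.0541]
tcp_rot: [-90.0, -0.0, 106.4]
wrist_force: [0.2, -0.0, -2.7]
opening: 0.0494
```

Call:
play_rows(moves=[[[0,0,0],[0,0,0],62],[[0,0,0],[0,0,0],66],[[0,0,0],[0,0,0],72],[[0,0,0],[0,0,0],85],[[0,0,0],[0,0,0],100]])

```text
time: 11.6
ee_pos: [0.4654, 0.0081, 0.0544]
tcp_rot: [-90.0, 0.0, 106.4]
wrist_force: [0.2, 0.1, 0.2]
opening: 0.084
```

Call:
play_rows(moves=[[[0,0,0],[0,0,0],100],[[0,0,0],[0,0,0],100],[[0,0,0],[0,0,0],100],[[0,0,0],[0,0,0],100],[[0,0,0],[0,0,0],100]])

```text
time: 12.1
ee_pos: [0.4653, 0.0082, 0.0543]
tcp_rot: [-90.0, -0.0, 106.4]
wrist_force: [0.5, 0.2, -0.6]
opening: 0.0854
```

Run:
```python
from h import *
o=get_obs();print(o['time'],o['opening'],o['wrist_force'])
save(camera('scene'),'s7.png');save(camera('wrist'),'w7.png')
a=cv2.imread('pics/s7.png')[150:320,230:400]; a=cv2.resize(a,(400,400)); b=cv2.resize(cv2.imread('pics/w7.png'),(400,300))
cv2.imwrite('pics/c7.png',cv2.hconcat([a,cv2.copyMakeBorder(b,0,100,0,0,0)]))
```

```text
12.1 0.0854164735053154 [ 0.50836296  0.16823427 -0.56247587]
```

View pics/c7.png

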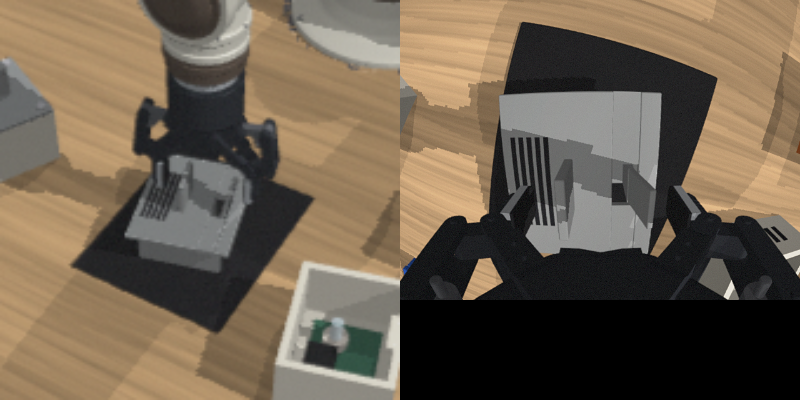

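The cover is standing and the tab has sprung out. Both fingers are clear of it, so I'm retracting straight up.

Call:
play_rows(moves=[[[0,0,0],[0,-0.01,0],100],[[0,0,0],[0,-0.03,0],100],[[0,0,0],[0,-0.06,0],100],[[0,0,0],[0,-0.1,0],100],[[0,0,0],[0,-0.14,0],100]])

```text
time: 12.7
ee_pos: [0.4649, 0.0082, 0.1963]
tcp_rot: [-90.0, -0.0, 106.4]
wrist_force: [0.0, 0.9, -0.3]
opening: 0.0855
```

Call:
play_rows(moves=[[[0,0,0],[0,-0.04,0.03],100],[[0,0,0],[0,-0.07,0.06],100],[[0,0,0],[0,-0.09,0.1],100],[[0,0,0],[0,-0.09,0.12],100],[[0,0,0],[0,-0.09,0.12],100]])

```text
time: 13.2
ee_pos: [0.3487, -0.0262, 0.2865]
tcp_rot: [-90.2, 0.1, 106.4]
wrist_force: [1.2, -0.3, 0.2]
opening: 0.0853
```

Run:
```python
from h import *
import pickle
o=get_obs();print(o['time'],o['ee_pos'],o['wrist_force'],abs(o['qd']).max())
c=camera('wrist');save(c,'w8.png');pickle.dump(c,open('w8.pkl','wb'))
c=camera('scene');save(c,'s8.png');pickle.dump(c,open('s8.pkl','wb'))
save(camera('top'),'t8.png')
b=cv2.resize(cv2.imread('pics/w8.png'),(400,300));a=cv2.resize(cv2.imread('pics/t8.png'),(400,300));s=cv2.resize(cv2.imread('pics/s8.png')[180:330,220:420],(400,300))
cv2.imwrite('pics/c8.png',cv2.vconcat([cv2.hconcat([a,b]),cv2.hconcat([s,s*0])]))
```

```text
13.2 [ 0.34871367 -0.02621691  0.28654212] [ 1.18129281 -0.34590213  0.20752456] 3.2414186426651215
```

View pics/c8.png

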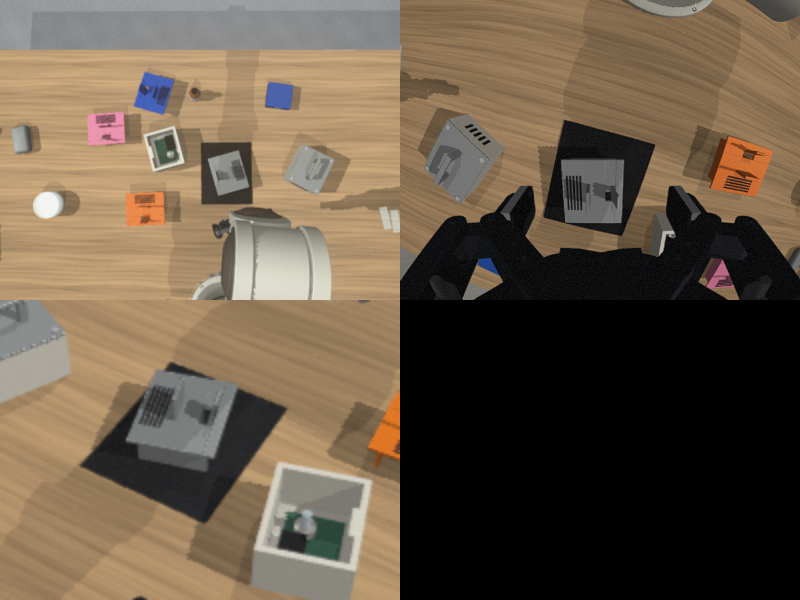

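Run:
```python
from h import *
import h,pickle
from scipy.optimize import least_squares
c=pickle.load(open('s8.pkl','rb')); s=.5
corn=np.array([[161,370],[237,381],[207,459],[127,440]])*s+[220,30]-.25
corn=(np.array([[161,370],[237,381],[207,459],[127,440]])-[0,300])*s+[220,180]-.25
m=np.array([[-65,-55],[-65,55],[65,55],[65,-55]])/1e3
def W(p): a,b=np.cos(p[2]),np.sin(p[2]); return np.c_[m@np.array([[a,b],[-b,a]])+p[:2],np.full(4,.047)]
r=least_squares(lambda p:(proj(c,W(p))-corn).ravel(),[.469,0,.28]);print(r.x,np.degrees(r.x[2]),r.fun.round(1))
h.C=r.x[:2];h.YAW=np.degrees(r.x[2])
big=cv2.resize(cv2.cvtColor(c['img'],cv2.COLOR_RGB2BGR)[200:280,270:350],None,fx=7,fy=7,interpolation=cv2.INTER_CUBIC)
def dr(L,col):
    p=((proj(c,np.array([h.cov(*(np.array(q)/1000)) for q in L]))-[270,200]+.5)*7).astype(int); cv2.polylines(big,[p],True,col,1)
dr([(65,55,47),(65,-55,47),(-65,-55,47),(-65,55,47)],(0,0,255))
dr([(20,-10,85),(20,-4,85),(-20,-4,85),(-20,-10,85)],(0,255,0))
dr([(13,47,85),(-13,47,85),(-13,36,47),(13,36,47)],(255,0,255))
cv2.imwrite('pics/s8b.png',big)
a=cv2.imread('pics/top0.png').astype(int);b=cv2.imread('pics/t8.png').astype(int)
for n,(y0,y1,x0,x1) in dict(bottle=(135,165,298,325),slide=(125,180,420,475),other=(230,315,450,540)).items(): print(n,np.abs(a-b)[y0:y1,x0:x1].mean().round(1))
```

```text
[ 0.46821045 -0.00638574  0.24695115] 14.149258912776288 [-1.6 -0.9  1.   2.2  1.9 -0.5 -1.4 -0.9]
bottle 1.9
slide 1.9
other 8.6
```

View pics/s8b.png

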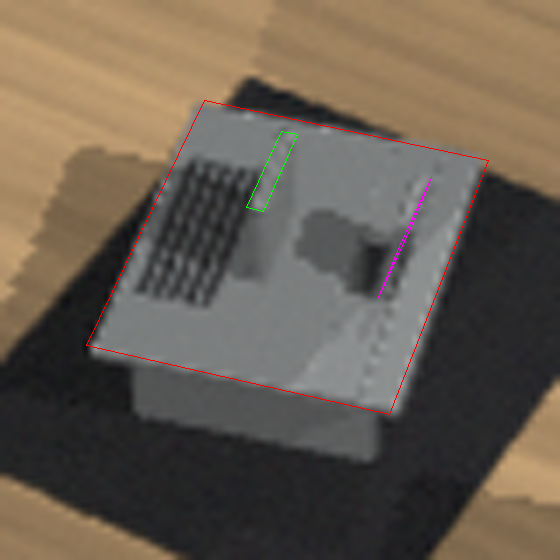

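```bash
python3 -c "
from workcell import job_done
print(job_done())"
```

```text
the job is handed in; nothing more can be done
None
```

I squeezed the grey cover's tab against its rib and lifted the cover off the lamp box. I then set it down upright in the middle of the black mat and handed the job in at about 13.3 s. `job_done()` gives no verdict.

**Last checks**
- **Squeeze and lift:** the finger opening stayed at 38 mm from the squeeze until touchdown. The wrist camera showed the tab upright against the rib and no slip. I estimate the cover's origin rose to about 0.16 m, and the wrist force in the air was about -1.7 N, roughly the cover's weight.
- **Set-down:** the cover made contact at the predicted height, and the force peaked at about 10 N.
- **Final position:** the cover stands level on its legs, about 5 mm from the mat's centre as I measured it. The tab has sprung back out, and the gripper is clear, above and behind the cover.
- **Bystanders:** the before/after difference in the top view was tiny around the oil bottle and slide box, so neither moved. It was larger around the sister box, which is fixed; I put that down to changed shadows and did not check further.

**Less certain:** the final pose comes from corner pixels I picked by hand in one picture, with misfits of up to about 2 px. The measured yaw came out about 2 degrees different from the commanded one. Both are far inside the 60 mm tolerance.

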